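Slide the shoe-care tray home under the hook shelf

TASK

Take the blue shoe-care tray by its upright grip, line it up with the opening under the bamboo shelf, and slide it along the table between the two runners, low enough to stay clear of the shelf and of the shoehorn and brush hanging from it. Push it through the roller catch at the back until its rear bumper meets the stop pads (feel for them: how far back they sit differs each time), seat it there with one firm but measured push of about 9 N, never ramming it, then let go. The polish tin stays in the tray, and the things on and under the shelf are left undisturbed.

Things in the scene. Friction and masses are not known exactly. Their poses are not given: they have to be found in the camera images.
- tray: Blue plastic open tray, 120 wide, 110 long, 30 high, loose on felt glides, about 0.3 to 0.45 kg, flat on the table. Its x axis points from its grip towards its spear (the way it slides in). Origin: on the table under the upright grip; the front wall begins 75 ahead of the origin. A shoe brush is fixed in its right (-y) half, top 32 above the table. It slides easily (1 to 3 N).
- tray_grip (a point): Middle of the tray's upright grip, 42 above the table: a flat paddle 40 long (along the tray's x), 14 thick (y), from 9 to 59 above the table. A bar 24 wide, its top 14 above the table, joins it to the tray's front wall.
- tray_bumper (a point): Middle of the tray's flat black rear bumper face, 108 wide, 189 ahead of the tray's origin. From here a steel spear, 25 wide at its widest and blunt-tipped, reaches 31 further ahead, 9 to 19 above the table.
- tin: Yellow round polish tin, 48 across, 22 high, 70 g, standing loose in the tray's left (+y) pocket. Origin: centre of its underside.
- shelf: Fixed bamboo shelf on four thin legs, open towards the robot. Origin: on the table under the middle of the deck's front edge; x points inwards (the way the tray slides in), y left. Deck 220 deep, 340 wide, underside 210, top 228 above the table. A steel hook rail under it, 55 in from the front edge, carries shoehorn and brush, whose lower ends hang 70 above the table.
- runners: Two low bamboo runners, 16 high, fixed to the table under the shelf: a lane 126 wide, centred on the shelf's x axis, from 45 to 105 in from the deck's front edge, with a flared mouth 166 wide that begins 15 in. Origin and axes as the shelf's.
- lane_mouth (a point): Middle of the lane's mouth. Behind the lane stands a fixed double roller catch: the spear parts two sprung rollers (push up to about 5 N besides the drag); some 8 before the end it gives way and draws the tray in with about 3 N. Then the bumper meets two rigid pads, 69 to 109 in from this point: it differs each time and is not reported. Press the pads once with 5 to 16 N, aim 9, never more.
- shoehorn (a joint): Swing of the steel shoehorn hanging from the rail, 55 to the right of the shelf's middle; 0 = hanging straight down, rad.
- brush (a joint): Swing of the looped wooden brush hanging from the rail, 55 to the left of the shelf's middle; 0 = hanging straight down, rad.
- bowl: Grey ceramic bowl, 90 across, 40 high, standing loose on the deck's right part. Origin: centre of its underside.
- caddy: Red plastic caddy with twist cap, 56 across, 75 high, standing loose on the deck's left part. Origin: centre of its underside.
There are look-alikes about, which are no part of the job. There is more than one size of the tray; the job needs the smallest. There is more than one size of the tin; the one meant has the size given above.

How it is judged:
On the way, in this order (a step that is already met when the one before it is completed fails the run):
1. the tray is nosed into the lane under the shelf, flat and square (x of tray in the frame of shelf above -0.15 m and y of tray in the frame of shelf between -0.012 and 0.012 m and angle between the x axis of tray and the x axis of shelf, either way round below 0.12 rad and angle between tray's own z axis and vertical below 0.06 rad), for 0.05 s.
2. the tray is through the catch and its bumper is pressed firmly against the stop pads (over 5 N) (contact force between tray_c0 and anything else above 5 N and x of tray in the frame of shelf above -0.109 m and y of tray in the frame of shelf between -0.012 and 0.012 m and angle between the x axis of tray and the x axis of shelf, either way round below 0.12 rad and angle between tray's own z axis and vertical below 0.06 rad), for 0.1 s.
At the end, for the whole second after the job is handed in: The tray lies flat under the shelf in its lane (within 12 mm of the middle, square within 0.12 rad), its rear bumper touching the catch's stop pads (contact force over 0.3 N, origin at most 109 mm in front of the deck's front edge), released and at rest, with the tin standing in it (contact force between tray_c0 and anything else above 0.3 N and x of tray in the frame of shelf above -0.109 m and y of tray in the frame of shelf between -0.012 and 0.012 m and angle between the x axis of tray and the x axis of shelf, either way round below 0.12 rad and angle between tray's own z axis and vertical below 0.06 rad and angle between tin's own z axis and vertical below 0.3 rad and z of tin in the frame of tray between -0.002 and 0.012 m and contact force between the fingers and tray below 0.05 N and linear speed of each of tray, tin below 0.01 m/s).
It fails at once if the tray is rammed against the stop pads or anything else with its rear bumper (over 16 N) (contact force between tray_c0 and anything else above 16 N).
It fails at once if the tray or tin hits the shelf, its legs, or what hangs from it (over 2 N) (contact force between any of tray, tin and shelf above 2 N).
It fails at once if the robot hits the shelf or what hangs from it (over 3 N) (contact force between any of the arm, the fingers and shelf above 3 N).
It fails at once if the shoehorn or the brush is set swinging (over 0.25 rad) (value of joint any of shoehorn, brush above 0.25 rad or value of joint any of shoehorn, brush below -0.25 rad).
It fails at once if the bowl or the caddy is moved (over 15 mm) or the tin is tipped (distance of any of bowl, caddy from where it was at the start of the episode above 0.015 m or angle between tin's own z axis and vertical above 0.5 rad).
It also fails if it takes over 61 s, if anything falls off the work surface, if the arm or the gripper's body presses on something with over 40 N, if the wrist force passes 120 N, or if a joint passes its speed limit or range.

ROBOT

A 6-joint arm with a two-finger parallel gripper is mounted at the origin on the work surface. World frame = base frame: x ahead of the robot, y to its left, z up, the work surface at z = 0. Lengths are in m, angles in rad, forces in N, time in s.
With the tool pointing down it reaches from about 0.35 to 0.775 m from the base axis. Payload 7.3 kg.
Tool frame: the origin (TCP) lies at the very end of the fingers, on their centre line; the grasp point (between the pads) lies 19 mm behind it; z points along the fingers, y is the line along which they close (so a half turn about z gives the same grasp; the last joint's range is limited). The gripper opens to 92 mm and grips with 3 to 60 N. Pads are 19 mm wide; open, the fingers measure 130 mm over their backs; the gripper's body (75 mm by 190 mm) begins 47 mm behind the grasp point.
Start: joints at [1.07, 0.342, 1.524, -0, 1.275, -0.146], TCP at [0.182, 0.492, 0.227] pointing down, gripper open.
Joint ranges: [-2.53, 2.53], [-0.77, 2.02], [0.04, 2.7], [-1, 4.14], [0.28, 2.66], [-3.11, 3.11]. Speed limits (rad/s): [2.57, 2.57, 3.14, 3.14, 3.14, 3.14].

INTERFACE

Orientations are given as [roll, pitch, yaw] about the fixed x, y, z axes, in that order (R = Rz(yaw) Ry(pitch) Rx(roll)).
In Python, from cell import * gives the robot as it stands.
- The arm moves only by the tool step_arm, never from a script. Its argument "commands" is a list of rows, each a list of 7 numbers: the opening, from 0 (shut) to 1 (fully open), then the shift along the world's x, y, z in cm, then the turn, a rotation vector about the world's x, y, z in rad. A call has 1 to 5 rows; each row is the pose to reach, as a shift and turn from the pose commanded when the call began; what a row does not reach only later rows make up. A row lasts 1/12 s, in which the tool goes at most 41.7 mm and 7.16 degrees, less where a joint would pass 70% of its speed; a pose out of reach is approached as far as the arm can. A call with a gripper value outside its range is refused whole. The fingers move at their own pace and stop on an object; "grip_force" is the grip in N (left out, the last holds). Time passes only in rows, so rows that repeat a pose let the fingers close. It gives the time, the measured TCP pose, the force, the opening and the grip force at its end, in the units of the state.
- observe(): the state, without advancing time (a new reading comes with each control period).
- read_camera(name): name is "side" or "top"; returns the picture (384x512x3 uint8, red, green, blue); there is no depth.
- camera_model(name): a dict with "vfov" (degrees; the focal length in pixels is half the picture's height over the tangent of half this angle, whatever the lens; pixels are square), "cx", "cy" (the principal point, pixels), "k1" (the pictures are not rectified: a ray, as slopes to the right and down, at radius r is drawn at 1 + k1 r^2 times it, then the intrinsics apply), "world_to_cam" (4x4, takes a point from world to camera coordinates). Camera axes: x right, y up, looking along -z (the intrinsics and any distortion apply to the point x, -y, -z); pixel columns grow to the right and rows downward; lengths in m; the calibration is good to about 2 mm. A picture is of the moment at which its call begins. camera_model takes no time and is no camera call.
- hand_in(): hands the job in; it is judged then, once.
The state is a dict: "time": time; "qpos": joint angles; "qvel": joint speeds; "joint_efforts": joint torques, N m; "tool_pos": TCP position; "tool_rot": TCP orientation; "contact_force": force on the tool from outside, world axes, zero at the start; "torque": the same for the moment, N m; "opening": finger opening in m; "grip_force": force on a finger pad.
Only numpy, scipy, OpenCV 4.12 (cv2) and the standard library are available. Lean on these libraries where they do the work, as an engineer would, in place of code of your own. Each camera call takes 0.05 s, during which the arm holds its last target. There are 200 camera calls.

## Working session

There is one attempt and no reset: what is moved stays moved. The work goes in short steps, Python scripts to look and compute and a tool call to move; the robot and the scene stay as the last step left them, time stands still between calls to the robot, and variables do not carry over. Pictures are saved under pics/ and viewed, at most 10 in all, crops included, and the job is handed in when it is done.

Besides the shell and the picture viewer there is one more tool, called after "Call:" in YAML: its name, and indented under it one key for each argument. step_arm: Moves the arm, as the interface text tells. Its arguments: {"type":"object","properties":{"commands":{"type":"array"},"grip_force":{"type":"number"}},"required":["commands"]}

```bash
mkdir -p pics
cat > h.py <<'E'
from cell import *
import numpy as np, cv2
def ray(cam,u,v):
    m=camera_model(cam); f=192/np.tan(np.radians(m["vfov"])/2)
    d=np.array([(u-m["cx"])/f,(v-m["cy"])/f]); s=d.copy()
    for _ in range(30): s=d/(1+m["k1"]*(s@s))
    T=np.linalg.inv(m["world_to_cam"]); 
    return T[:3,3],T[:3,:3]@np.array([s[0],-s[1],-1])
def onz(cam,u,v,z):
    o,d=ray(cam,u,v); return o+d*(z-o[2])/d[2]
def proj(cam,p):
    m=camera_model(cam); f=192/np.tan(np.radians(m["vfov"])/2)
    c=m["world_to_cam"]@np.append(p,1); s=np.array([c[0],-c[1]])/-c[2]
    s=s*(1+m["k1"]*(s@s)); return s*f+[m["cx"],m["cy"]]
def snap(cam,name):
    im=read_camera(cam)[:,:,::-1].copy(); cv2.imwrite(f"pics/{name}.png",im); return im
E
python3 - <<'E'
from h import *
a=snap("top","t0");b=snap("side","s0")
print(observe())
for c in("top","side"): print(ray(c,256,192),camera_model(c))
E
```

```text
{'time': 0.1, 'qpos': array([ 1.07001708e+00,  3.42655891e-01,  1.52490771e+00,  2.49393859e-05,
        1.27540805e+00, -1.46023393e-01]), 'qvel': array([-0.00123685, -0.00160075, -0.00238841,  0.00037862, -0.00289669,
        0.00085167]), 'joint_efforts': array([ 1.25635561e-03, -4.32003236e+01, -2.44696265e+01,  7.18443585e-02,
        5.24819177e-02, -3.91360459e-05]), 'tool_pos': array([0.18217428, 0.49199729, 0.2261178 ]), 'tool_rot': array([-3.14023180e+00, -2.24246079e-04,  2.78682937e+00]), 'contact_force': array([-0.83823502, -1.11062751, -0.00428051]), 'torque': array([ 0.00425412, -0.00684149, -0.0060484 ]), 'grip_force': 0.0, 'opening': 0.091781979304827}
(array([0.3001046 , 0.06378146, 1.27722439]), array([ 1.77716689e-01,  2.12542357e-05, -9.84090178e-01])) {'vfov': 47.20014691785678, 'cx': 254.22553269964706, 'cy': 191.72338679292065, 'k1': -0.014319906152752256, 'world_to_cam': array([[-0.02740043, -0.99958336, -0.00907286,  0.08356596],
       [ 0.98356804, -0.02857943,  0.17826138, -0.52103024],
       [-0.17844641, -0.00403934,  0.98394134, -1.20290365],
       [ 0.        ,  0.        ,  0.        ,  1.        ]])}
(array([ 0.20467471, -0.72634018,  0.83883569]), array([ 0.25604262,  0.71591431, -0.64961901])) {'vfov': 42.08648675081005, 'cx': 260.66367142658044, 'cy': 190.53173258532442, 'k1': 0.016861853146455653, 'world_to_cam': array([[ 0.93967018, -0.34199154,  0.00785698, -0.44731964],
       [ 0.21575827,  0.61033716,  0.76219218, -0.24020187],
       [-0.26545869, -0.71451406,  0.64730313, -1.00762856],
       [ 0.        ,  0.        ,  0.        ,  1.        ]])}
```

View pics/t0.png

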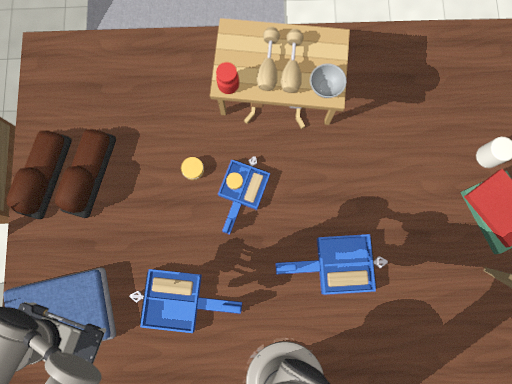

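View pics/s0.png

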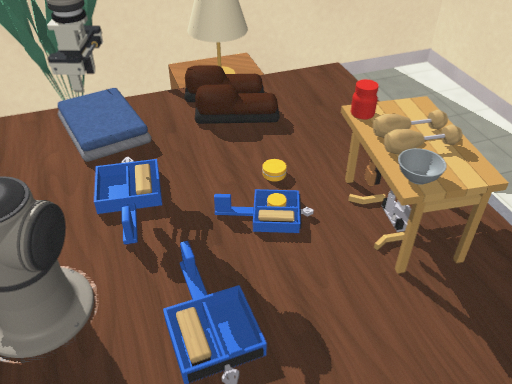

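Candidates for the tray (top view) are the small one at (245,185), a larger one at (170,300) and a larger one at (348,265). I choose (245,185), the smallest. It holds a small tin at (235,181); the loose tin at (192,168) is larger. The shelf is at (282,65), with the runner mouth ends at (250,115) and (301,118).

Run:
```python
from h import *
a=cv2.imread("pics/t0.png")
c=a[10:250,190:370]; cv2.imwrite("pics/c0.png",cv2.resize(c,None,fx=2.5*1.0,fy=2.5,interpolation=cv2.INTER_CUBIC)[:600])
hsv=cv2.cvtColor(a,cv2.COLOR_BGR2HSV)
m=cv2.inRange(hsv,(100,120,60),(125,255,255)); n,l,s,ce=cv2.connectedComponentsWithStats(m)
for i in range(1,n):
    if s[i,4]>100: print("blue",s[i],ce[i])
m=cv2.inRange(hsv,(20,120,120),(32,255,255)); n,l,s,ce=cv2.connectedComponentsWithStats(m)
for i in range(1,n):
    if s[i,4]>100: print("yel",s[i],ce[i],onz("top",*ce[i],.025))
```

```text
blue [ 218  160   52   74 1283] [240.77630553 190.60015588]
blue [ 276  234  100   60 2943] [337.5732246  261.46245328]
blue [ 140  269  102   64 3068] [178.0922425  304.33507171]
yel [181 157  22  21 359] [192.01671309 167.05849582] [0.60593126 0.24914332 0.025     ]
yel [227 173  15  16 192] [234.15625    180.19270833] [0.56300388 0.12638866 0.025     ]
```

View pics/c0.png

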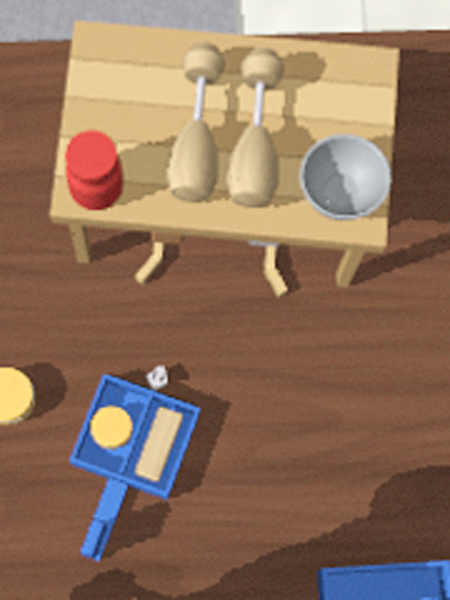

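The crop shows the small tray: rim corners (106,376), (200,408), (167,498), (71,466), small tin in its left pocket, grip towards (93,553). The deck's rear corners are at (76,21) and (399,48), and the front-bottom edge runs (51,217)–(386,247).

Run:
```python
from h import *
f=lambda p,z: onz("top",p[0]/2.5+190,p[1]/2.5+10,z)[:2]
RL,RR,FR,FL=[f(p,.03) for p in((106,376),(200,408),(167,498),(71,466))]
print("tray sizes",[np.linalg.norm(x) for x in(RL-RR,FL-FR,RL-FL,RR-FR)])
x=(RL+RR-FL-FR);yw=(RL+FL-RR-FR);a1=np.arctan2(x[1],x[0]);a2=np.arctan2(-yw[0],yw[1]);a=(a1+a2)/2
c=(RL+RR+FL+FR)/4;o=c-.13*np.array([np.cos(a),np.sin(a)])
print("tray",a1,a2,c,"origin",o,"near paddle end meas",f((93,553),.059),"pred",o-.02*np.array([np.cos(a),np.sin(a)]))
dl,dr=f((76,21),.228),f((399,48),.228); fl,fr=f((51,218),.21),f((386,247),.21)
print("deck",dl,dr,fl,fr,[np.linalg.norm(v) for v in(dl-dr,fl-fr,dl-fl,dr-fr)])
for p,q in((dl,dr),(fl,fr)): d=p-q;print("yaw",np.arctan2(-d[0],d[1]))
print("yaw",[np.arctan2(v[1],v[0]) for v in(dl-fl,dr-fr)])
print("front mid",(fl+fr)/2,"back mid",(dl+dr)/2)
ml,mr=f((142,278),.016),f((281,291),.016);print("mouth",ml,mr,(ml+mr)/2,np.linalg.norm(ml-mr))
# detail crops for refinement: side view shelf / runner
a=cv2.imread("pics/t0.png")[85:140,205:355];cv2.imwrite("pics/c1.png",cv2.resize(a,None,fx=5,fy=5,interpolation=cv2.INTER_CUBIC))
```

```text
tray sizes [np.float64(0.11623298832371415), np.float64(0.1167347854905106), np.float64(0.11374739341165771), np.float64(0.11229107037216224)]
tray -0.3791390321134451 -0.3592769843097023 [0.54792278 0.09677729] origin [0.42668303 0.14369129] near paddle end meas [0.41196195 0.14677743] pred [0.40803076 0.15090883]
deck [0.9545969  0.14408232] [ 0.91287149 -0.19180723] [0.74398283 0.17410065] [ 0.70206809 -0.16789577] [np.float64(0.33847126080519885), np.float64(0.3445553562363035), np.float64(0.2127425310505485), np.float64(0.21215520558746787)]
yaw -0.12359045713760095
yaw -0.12195083504462226
yaw [np.float64(-0.14157415649682797), np.float64(-0.11294738377614269)]
front mid [0.72302546 0.00310244] back mid [ 0.9337342  -0.02386245]
mouth [0.7448286  0.08536663] [ 0.7234558  -0.08075853] [0.7341422  0.00230405] 0.1674943711680895
```

View pics/c1.png

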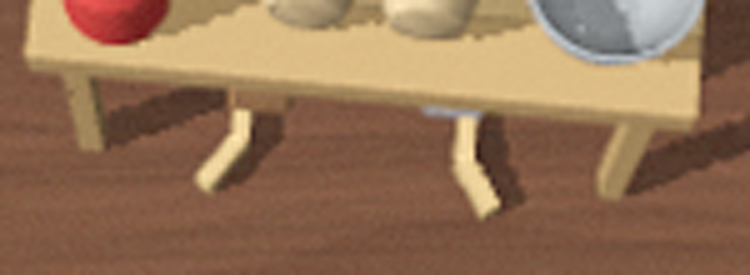

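Call:
step_arm:
  commands:
    - [1,24.7,-35.1,-6,0,0,-0.017]
    - [1,24.7,-35.1,-6,0,0,-0.017]
    - [1,24.7,-35.1,-6,0,0,-0.017]
    - [1,24.7,-35.1,-6,0,0,-0.017]
    - [1,24.7,-35.1,-6,0,0,-0.017]

```text
time: 0.52
tool_pos: [0.3015, 0.3219, 0.1975]
tool_rot: [-3.141, -0.0, 2.771]
contact_force: [0.7, 0.1, 0.4]
opening: 0.0917
grip_force: 0.0
```

Call:
step_arm:
  commands:
    - [1,12.8,-18.1,-5,0,0,0]
    - [1,12.8,-18.1,-5,0,0,0]
    - [1,12.8,-18.1,-5,0,0,0]
    - [1,12.8,-18.1,-5,0,0,0]
    - [1,12.8,-18.1,-5,0,0,0]

```text
time: 0.93
tool_pos: [0.419, 0.1558, 0.1516]
tool_rot: [3.141, -0.0, 2.77]
contact_force: [1.0, 0.4, 0.5]
opening: 0.092
grip_force: 0.0
```

Call:
step_arm:
  commands:
    - [1,0.6,-0.9,-3.5,0,0,0]
    - [1,0.6,-0.9,-3.5,0,0,0]
    - [1,0.6,-0.9,-3.5,0,0,0]

```text
time: 1.18
tool_pos: [0.4233, 0.1479, 0.1158]
tool_rot: [-3.139, -0.004, 2.768]
contact_force: [-0.5, -0.3, 0.4]
opening: 0.0916
grip_force: 0.0
```

Run:
```python
from h import *
b=snap("side","s1");print(observe()["tool_pos"],observe()["tool_rot"])
cv2.imwrite("pics/c2.png",cv2.resize(b[120:270,150:350],None,fx=4,fy=4,interpolation=cv2.INTER_CUBIC))
print(proj("side",[.429,.141,.059])-[150,120])
```

```text
[0.42388584 0.14878943 0.11700591] [-3.14094460e+00 -1.79328594e-03  2.76912163e+00]
[71.90169563 77.53510039]
```

View pics/c2.png

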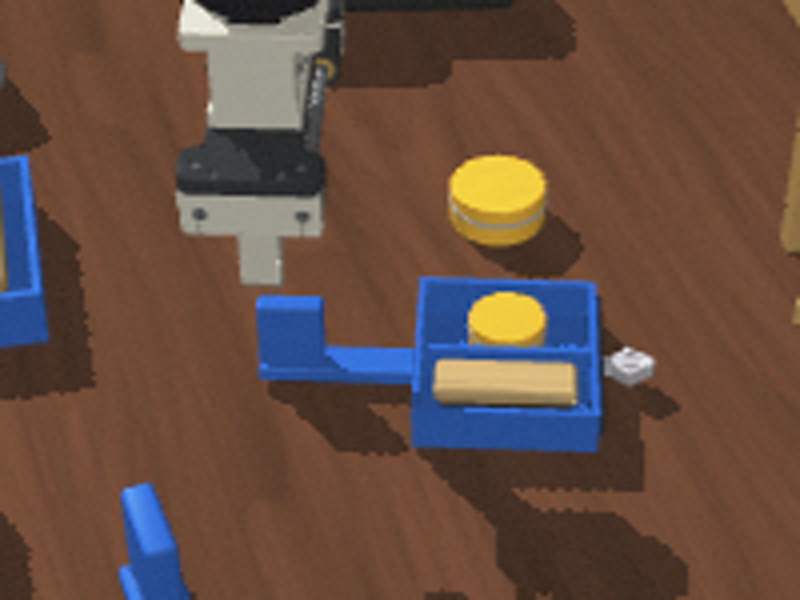

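The choice is confirmed: the smallest tray with its small tin, spear towards the shelf. The paddle's top face runs about (258,298) to (324,298) in the crop.

Run:
```python
from h import *
for u,v in((258,298),(324,298),(291,298)): print(onz("side",150+u/4,120+v/4,.059))
```

```text
[0.41550398 0.15746246 0.059     ]
[0.45263184 0.14433004 0.059     ]
[0.43406303 0.15089791 0.059     ]
```

Call:
step_arm:
  commands:
    - [1,0.6,-0.5,-4,0,0,0]
    - [1,0.6,-0.5,-7.5,0,0,0]
    - [1,0.6,-0.5,-9.5,0,0,0]
    - [1,0.6,-0.5,-9.5,0,0,0]

```text
time: 1.57
tool_pos: [0.4282, 0.1446, 0.0202]
tool_rot: [-3.139, -0.004, 2.772]
contact_force: [-1.1, 0.4, -0.5]
opening: 0.0919
grip_force: 0.0
```

Call:
step_arm:
  commands:
    - [0.08,0,0,0,0,0,0]
    - [0.08,0,0,0,0,0,0]
    - [0.08,0,0,0,0,0,0]
    - [0.08,0,0,0,0,0,0]
    - [0.08,0,0,0,0,0,0]
  grip_force: 20

```text
time: 1.98
tool_pos: [0.4312, 0.1439, 0.0233]
tool_rot: [3.14, 0.002, 2.77]
contact_force: [0.4, -0.5, -0.3]
opening: 0.0633
grip_force: 0.0
```

Call:
step_arm:
  commands:
    - [0.08,0,0,0,0,0,0]
    - [0.08,0,0,0,0,0,0]
    - [0.08,0,0,0,0,0,0]
    - [0.08,0,0,0,0,0,0]
    - [0.08,0,0,0,0,0,0]

```text
time: 2.4
tool_pos: [0.4304, 0.1436, 0.022]
tool_rot: [3.142, -0.0, 2.77]
contact_force: [0.6, 0.7, -0.3]
opening: 0.0299
grip_force: 0.0
```

Call:
step_arm:
  commands:
    - [0.08,0,0,0,0,0,0]
    - [0.08,0,0,0,0,0,0]
    - [0.08,0,0,0,0,0,0]
    - [0.08,0,0,0,0,0,0]
    - [0.08,0,0,0,0,0,0]

```text
time: 2.82
tool_pos: [0.4305, 0.1437, 0.022]
tool_rot: [3.141, 0.0, 2.77]
contact_force: [0.0, 0.1, -1.5]
opening: 0.0135
grip_force: 19.9
```

Call:
step_arm:
  commands:
    - [0.08,0.3,-0.6,0,0,0,0.02]
    - [0.08,0.8,-1.7,0,0,0,0.05]
    - [0.08,1.3,-2.9,0,0,0,0.075]
    - [0.08,1.8,-4.1,0,0,0,0.1]
    - [0.08,2.3,-5.3,0,0,0,0.13]

```text
time: 3.23
tool_pos: [0.4533, 0.0903, 0.022]
tool_rot: [3.142, -0.001, 2.901]
contact_force: [-0.9, 2.4, -0.3]
opening: 0.0139
grip_force: 19.9
```

Call:
step_arm:
  commands:
    - [0.08,0.55,-1.2,0,0,0,0.025]
    - [0.08,1.1,-2.4,0,0,0,0.05]
    - [0.08,1.6,-3.5,0,0,0,0.075]
    - [0.08,2.1,-4.6,0,0,0,0.1]
    - [0.08,2.4,-5.3,0,0,0,0.118]

```text
time: 3.65
tool_pos: [0.4776, 0.0368, 0.022]
tool_rot: [3.142, -0.0, 3.019]
contact_force: [-0.5, 2.8, 2.0]
opening: 0.0143
grip_force: 19.9
```

Call:
step_arm:
  commands:
    - [0.08,0.3,-0.4,0,0,0,0]
    - [0.08,0.3,-0.4,0,0,0,0]
    - [0.08,0.3,-0.4,0,0,0,0]

```text
time: 3.9
tool_pos: [0.4806, 0.0336, 0.022]
tool_rot: [3.142, 0.0, 3.017]
contact_force: [1.2, -1.3, -0.8]
opening: 0.0142
grip_force: 20.0
```

Run:
```python
from h import *
b=snap("top","t1");o=observe();print(o["tool_pos"],o["tool_rot"],o["contact_force"],o["torque"])
cv2.imwrite("pics/c3.png",cv2.resize(b[80:230,190:370],None,fx=4,fy=4,interpolation=cv2.INTER_CUBIC))
```

```text
[0.48046397 0.03375718 0.02200334] [3.14152947e+00 1.37476842e-04 3.01700914e+00] [ 0.29091445 -1.73625606 -1.25070795] [-0.05471052 -0.08469963 -0.10880744]
```

View pics/c3.png

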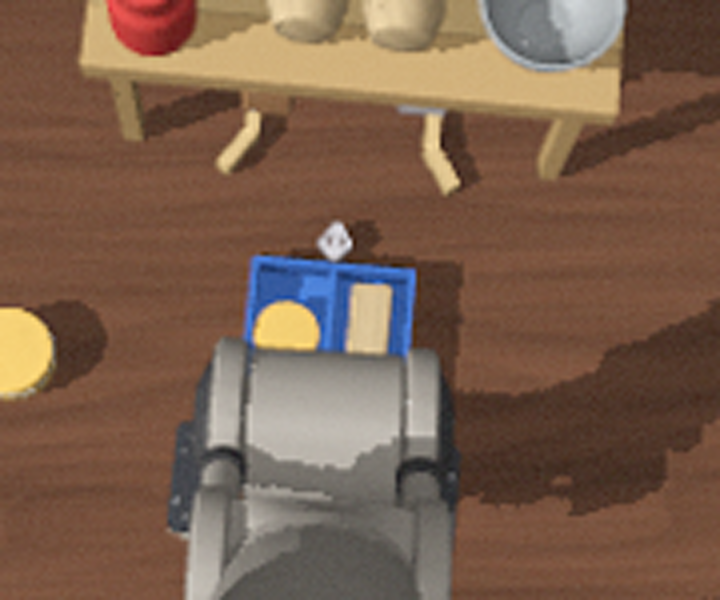

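The tray is gripped and roughly square to the lane: rear rim corners (252,258) and (415,270), spear tip (335,240), mouth ends about (226,168) and (452,188).

Run:
```python
from h import *
f=lambda p,z: onz("top",p[0]/4+190,p[1]/4+80,z)[:2]
S=np.array([.719,.0035]);a=-.124;R=np.array([[np.cos(a),np.sin(a)],[-np.sin(a),np.cos(a)]])
L,Rr=f((252,258),.03),f((415,270),.03);d=L-Rr
print("tray yaw",np.arctan2(-d[0],d[1]),np.linalg.norm(d),"mid",R@((L+Rr)/2-S))
for n,p,z in(("tip",(335,238),.014),("mL",(226,168),.016),("mR",(450,188),.016),("sL",(262,118),.016),("sR",(425,130),.016),("deckL",(82,70),.21),("deckR",(617,118),.21)): print(n,R@(f(p,z)-S))
print("grip",R@(observe()["tool_pos"][:2]-S))
```

```text
tray yaw -0.10609431779335454 0.12003405229693047 mid [-0.05803357 -0.00173374]
tip [-0.03322252 -0.00125245]
mL [0.01291538 0.08507968]
mR [ 0.01299821 -0.08350224]
sL [0.05479321 0.06194738]
sR [ 0.05677291 -0.06126626]
deckL [0.00290242 0.17203043]
deckR [ 0.00248075 -0.17190407]
grip [-0.24044679  0.00052214]
```

Call:
step_arm:
  commands:
    - [0.08,0.6,-0.03,0,0,0,0]
    - [0.08,1.4,-0.1,0,0,0,0]
    - [0.08,2.3,-0.19,0,0,0,0]
    - [0.08,3.2,-0.3,0,0,0,0]
    - [0.08,4.0,-0.4,0,0,0,0]

```text
time: 4.37
tool_pos: [0.5215, 0.0298, 0.022]
tool_rot: [3.141, -0.0, 3.018]
contact_force: [-1.0, -0.7, 0.4]
opening: 0.0138
grip_force: 20.0
```

Call:
step_arm:
  commands:
    - [0.08,0.8,-0.1,0,0,0,0]
    - [0.08,1.6,-0.2,0,0,0,0]
    - [0.08,2.4,-0.3,0,0,0,0]
    - [0.08,3.2,-0.4,0,0,0,0]
    - [0.08,4.0,-0.5,0,0,0,0]

```text
time: 4.78
tool_pos: [0.5612, 0.0246, 0.022]
tool_rot: [3.141, -0.0, 3.018]
contact_force: [-1.7, 0.2, 0.7]
opening: 0.0138
grip_force: 20.0
```

Call:
step_arm:
  commands:
    - [0.08,0.4,-0.05,0,0,0,0]
    - [0.08,0.8,-0.1,0,0,0,0]
    - [0.08,1.2,-0.15,0,0,0,0]
    - [0.08,1.6,-0.2,0,0,0,0]
    - [0.08,2.0,-0.25,0,0,0,0]

```text
time: 5.2
tool_pos: [0.5807, 0.0221, 0.022]
tool_rot: [3.141, -0.0, 3.018]
contact_force: [-1.8, 0.2, -0.5]
opening: 0.014
grip_force: 20.0
```

Call:
step_arm:
  commands:
    - [0.08,0.3,-0.04,0,0,0,0]
    - [0.08,0.6,-0.07,0,0,0,0]
    - [0.08,0.9,-0.11,0,0,0,0]
    - [0.08,1.2,-0.15,0,0,0,0]
    - [0.08,1.5,-0.19,0,0,0,0]

```text
time: 5.62
tool_pos: [0.5955, 0.0203, 0.022]
tool_rot: [3.141, -0.001, 3.018]
contact_force: [-2.6, 1.5, -0.2]
opening: 0.0138
grip_force: 20.0
```

Call:
step_arm:
  commands:
    - [0.08,0.2,-0.025,0,0,0,0]
    - [0.08,0.4,-0.05,0,0,0,0]
    - [0.08,0.6,-0.075,0,0,0,0]
    - [0.08,0.8,-0.1,0,0,0,0]
    - [0.08,1.0,-0.125,0,0,0,0]

```text
time: 6.03
tool_pos: [0.6048, 0.0192, 0.022]
tool_rot: [3.142, -0.002, 3.018]
contact_force: [-6.4, 1.9, 2.9]
opening: 0.0139
grip_force: 20.0
```

Call:
step_arm:
  commands:
    - [0.08,0.2,-0.025,0,0,0,0]
    - [0.08,0.4,-0.05,0,0,0,0]
    - [0.08,0.6,-0.075,0,0,0,0]
    - [0.08,0.8,-0.1,0,0,0,0]

```text
time: 6.37
tool_pos: [0.6143, 0.0179, 0.022]
tool_rot: [3.141, 0.002, 3.018]
contact_force: [2.0, 1.3, -3.4]
opening: 0.0139
grip_force: 20.0
```

Call:
step_arm:
  commands:
    - [0.08,0.05,-0.006,0,0,0,0]
    - [0.08,0.1,-0.012,0,0,0,0]

```text
time: 6.53
tool_pos: [0.6156, 0.0177, 0.0221]
tool_rot: [3.141, 0.002, 3.018]
contact_force: [3.8, 0.8, -3.0]
opening: 0.0139
grip_force: 20.0
```

Call:
step_arm:
  commands:
    - [0.08,0.05,-0.006,0,0,0,0]
    - [0.08,0.1,-0.012,0,0,0,0]

```text
time: 6.7
tool_pos: [0.616, 0.0177, 0.0221]
tool_rot: [3.141, 0.001, 3.018]
contact_force: [2.8, 0.4, -3.2]
opening: 0.0139
grip_force: 20.0
```

Call:
step_arm:
  commands:
    - [0.08,0.05,-0.006,0,0,0,0]

```text
time: 6.78
tool_pos: [0.6163, 0.0177, 0.0222]
tool_rot: [3.141, 0.001, 3.018]
contact_force: [2.7, -0.1, -2.9]
opening: 0.0136
grip_force: 20.0
```

Call:
step_arm:
  commands:
    - [0.08,0.05,-0.006,0,0,0,0]

```text
time: 6.87
tool_pos: [0.6167, 0.0176, 0.0222]
tool_rot: [3.141, 0.001, 3.018]
contact_force: [2.4, 0.3, -1.3]
opening: 0.0139
grip_force: 20.0
```

Run:
```python
from h import *
for i in range(4):
    o=observe();print(o["tool_pos"],o["contact_force"]);read_camera("top")
```

```text
[0.61668272 0.01761847 0.02217653] [ 2.41337771  0.28316385 -1.33079195]
[0.6167682  0.0175581  0.02220897] [ 3.74738674  0.11545651 -1.89075953]
[0.61677702 0.01760237 0.02220644] [ 3.45159757 -0.00622368 -3.04700564]
[0.61676856 0.0176051  0.02220041] [ 2.71696008  0.47792126 -2.62292572]
```

Call:
step_arm:
  commands:
    - [0.08,0.05,-0.006,0,0,0,0]
    - [0.08,0.1,-0.012,0,0,0,0]

```text
time: 7.23
tool_pos: [0.6174, 0.0176, 0.0222]
tool_rot: [3.141, -0.0, 3.018]
contact_force: [2.1, 0.6, -1.1]
opening: 0.0138
grip_force: 20.0
```

Call:
step_arm:
  commands:
    - [0.08,0.05,-0.006,0,0,0,0]
    - [0.08,0.1,-0.012,0,0,0,0]

```text
time: 7.4
tool_pos: [0.6184, 0.0175, 0.0221]
tool_rot: [3.141, -0.0, 3.018]
contact_force: [1.5, 0.3, -1.2]
opening: 0.0138
grip_force: 20.0
```

Call:
step_arm:
  commands:
    - [0.08,0.05,-0.006,0,0,0,0]

```text
time: 7.48
tool_pos: [0.6189, 0.0174, 0.0221]
tool_rot: [3.142, -0.0, 3.018]
contact_force: [0.6, -0.2, -1.0]
opening: 0.0139
grip_force: 20.0
```

Call:
step_arm:
  commands:
    - [0.08,0.05,-0.006,0,0,0,0]

```text
time: 7.57
tool_pos: [0.6192, 0.0174, 0.0221]
tool_rot: [3.141, -0.001, 3.018]
contact_force: [-0.4, 1.2, -0.3]
opening: 0.0142
grip_force: 20.0
```

Call:
step_arm:
  commands:
    - [0.08,0.05,-0.006,0,0,0,0]

```text
time: 7.65
tool_pos: [0.6192, 0.0174, 0.022]
tool_rot: [3.141, -0.002, 3.018]
contact_force: [-3.2, 0.6, 1.7]
opening: 0.0138
grip_force: 20.0
```

Call:
step_arm:
  commands:
    - [0.08,0.05,-0.006,0,0,0,0]
    - [0.08,0.05,-0.006,0,0,0,0]

```text
time: 7.82
tool_pos: [0.6192, 0.0175, 0.022]
tool_rot: [3.141, -0.003, 3.018]
contact_force: [-4.6, 1.2, 4.0]
opening: 0.0136
grip_force: 20.0
```

Run:
```python
from h import *
for i in range(4):
    o=observe();print(o["tool_pos"],o["contact_force"]);read_camera("top")
```

```text
[0.61920776 0.01745941 0.02201066] [-4.56027631  1.21851269  3.97712171]
[0.61922042 0.01747258 0.02203974] [-5.2199902   0.57865025  2.9160952 ]
[0.6192152  0.01747144 0.022002  ] [-5.12792243  1.16873279  2.35474476]
[0.61924398 0.01743518 0.02202   ] [-4.63164182  1.39343357  3.15223677]
```

Call:
step_arm:
  commands:
    - [0.08,0.05,-0.006,0,0,0,0]
    - [0.08,0.05,-0.006,0,0,0,0]
    - [0.08,0.05,-0.006,0,0,0,0]
    - [0.08,0.05,-0.006,0,0,0,0]

```text
time: 8.35
tool_pos: [0.6192, 0.0175, 0.022]
tool_rot: [3.141, -0.004, 3.018]
contact_force: [-6.6, 1.8, 5.1]
opening: 0.0136
grip_force: 20.0
```

Call:
step_arm:
  commands:
    - [0.08,0.03,-0.004,0,0,0,0]
    - [0.08,0.03,-0.004,0,0,0,0]
    - [0.08,0.03,-0.004,0,0,0,0]
    - [0.08,0.03,-0.004,0,0,0,0]

```text
time: 8.68
tool_pos: [0.6192, 0.0175, 0.022]
tool_rot: [3.142, -0.004, 3.018]
contact_force: [-7.5, 0.9, 5.7]
opening: 0.0142
grip_force: 20.0
```

Call:
step_arm:
  commands:
    - [0.08,-0.05,0.006,0,0,0,0]
    - [0.08,-0.1,0.012,0,0,0,0]
    - [0.6,-0.1,0.012,0,0,0,0]
    - [0.6,-0.1,0.012,0,0,0,0]
    - [0.6,-0.1,0.012,0,0,0,0]

```text
time: 9.1
tool_pos: [0.6208, 0.0169, 0.0222]
tool_rot: [-3.142, 0.001, 3.018]
contact_force: [-1.0, 0.0, 0.3]
opening: 0.0296
grip_force: 0.0
```

Call:
step_arm:
  commands:
    - [0.6,0,0,0,0,0,0]
    - [0.6,0,0,0,0,0,0]
    - [0.6,0,0,0,0,0,0]
    - [0.6,0,0,0,0,0,0]
    - [0.6,0,0,0,0,0,0]

```text
time: 9.52
tool_pos: [0.6203, 0.0172, 0.0221]
tool_rot: [3.142, 0.0, 3.018]
contact_force: [-0.3, 0.9, -0.7]
opening: 0.0544
grip_force: 0.0
```

Call:
step_arm:
  commands:
    - [0.6,0,0,1.5,0,0,0]
    - [0.6,0,0,3.5,0,0,0]
    - [0.6,0,0,6,0,0,0]
    - [0.6,-2,0.2,9,0,0,0]
    - [0.6,-5,0.6,10,0,0,0]

```text
time: 9.93
tool_pos: [0.5735, 0.0225, 0.1259]
tool_rot: [3.141, 0.008, 3.017]
contact_force: [1.0, 0.1, 0.2]
opening: 0.055
grip_force: 0.0
```

Call:
step_arm:
  commands:
    - [0.6,-4,0.5,0,0,0,0]
    - [0.6,-8,1,0,0,0,0]
    - [0.6,-12,1.5,0,0,0,0]
    - [0.6,-16,2,0,0,0,0]
    - [0.6,-16,2,0,0,0,0]

```text
time: 10.35
tool_pos: [0.4003, 0.0446, 0.1205]
tool_rot: [-3.141, -0.011, 3.019]
contact_force: [0.5, -0.2, -0.6]
opening: 0.055
grip_force: 0.0
```

Run:
```python
from h import *
b=snap("top","t2");c=snap("side","s2")
A=cv2.resize(b[60:210,190:370],None,fx=2.2,fy=2.2,interpolation=cv2.INTER_CUBIC)
B=cv2.resize(c[70:220,330:512],None,fx=2.2,fy=2.2,interpolation=cv2.INTER_CUBIC)
cv2.imwrite("pics/c4.png",np.hstack([A,B])[:,:800])
```

```text
(no output)
```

View pics/c4.png

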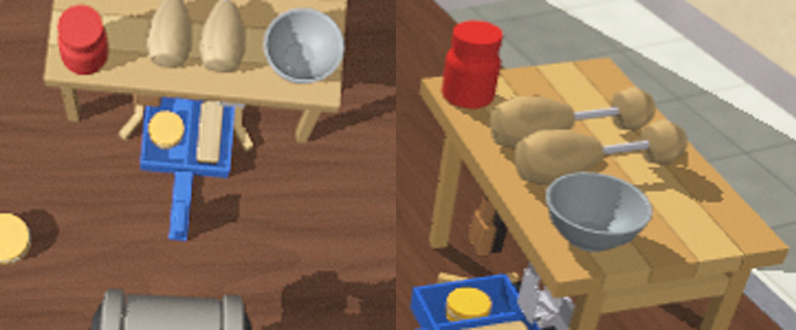

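The tray lies square in its lane with the tin standing in it (front wall (140,166)–(232,175) in the left half of the crop). The hand is clear, and the bowl, caddy and hangers look undisturbed.

```bash
python3 -c "
from cell import *
print(hand_in())"
```

```text
the job is handed in; nothing more can be done
None
```

I slid the tray through the roller catch, pressed it once against the stop pads (7.5 N at the wrist, about 9 N at the pads by my estimate), let go and handed the job in; no verdict came back.

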